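Open the bench incubator and hold its tube rack up for checking

TASK

Swing the incubator's lid up until it stands upright and leave it standing there. Then take the tube rack by its blue handle, lift it straight out and hold it level and still over the open chamber, its base about 5 cm above the rim and all tubes still in it, so that I can check them. Finish while still holding the rack up, and leave the flask, wash bottle and beaker where they stand.

Things in the scene. Friction and masses are not known exactly. Their poses are not given: they have to be found in the camera images.
- incubator: White top-loading bench incubator, fixed, 240 (x) x 310 (y) x 144 mm high without lid. Origin at bench level under the chamber's centre; front to its own -x (roughly the robot's right), hinge along its back (+x), z up. Chamber 200 (x) x 210 (y) mm inside, walls 20 mm, floor 16 mm above the bench. Grey control housing on the -y side, rim high, 60 mm wide, not used.
- chamber_mouth (a point): Centre of the chamber's open top, at rim height (144 mm above the bench); axes as the incubator.
- lid (a joint): Lid angle in rad: 0 shut, pi/2 upright, stop at 2.0 leaning back; 0 to 0.35 at the start. Stiff hinge: the lid stays where left and takes 4 to 7 N at the handle to swing. The lid is a white frame 12 mm thick with a clear window, 240 mm wide, reaching 225 mm from the hinge.
- lid_hinge (a point): Middle of the lid's hinge line: 108 mm behind the incubator's centre (+x), 150 mm above the bench. The point turns with the lid: y is the hinge line, -x points along the lid to its front edge, z out of its outer face.
- lid_handle (a point): Middle of the black round bar handle on the lid's outer face, parallel to the hinge: 10 mm thick, 120 mm long, a post at each end, its centre line 40 mm off the face. From the hinge 185 mm along the lid and 46 mm out along its z; 40 mm from the lid's front edge. Axes as lid_hinge. With the lid upright it is behind it, 335 mm above the bench.
- rack: White tube rack standing loose on the chamber floor, 125 (x) x 70 (y) mm, 58 mm high without the handle, 125 mm with it; 0.35 to 0.55 kg loaded. Origin at the centre of its underside, z up. Its x axis lies within about 0.2 rad of the incubator's x, so the handle runs front to back.
- rack_handle (a point): Middle of the rack's blue carrying grip: flat-sided bar along the rack's x, 12 mm wide (y), 14 mm high, 120 mm long between two end straps, its centre 118 mm above the rack's underside. The tube caps are 39 mm below that centre.
- tube0: Glass tube, 12 mm thick, 76 mm long with its red cap, standing loose in the rack's square holes at x -42, y 20 mm of the rack. Origin at the centre of its underside, 3 mm above the rack's underside.
- tube1: Glass tube, 12 mm thick, 76 mm long with its red cap, standing loose in the rack's square holes at x -14, y -20 mm of the rack. Origin at the centre of its underside, 3 mm above the rack's underside.
- tube2: Glass tube, 12 mm thick, 76 mm long with its red cap, standing loose in the rack's square holes at x 14, y 20 mm of the rack. Origin at the centre of its underside, 3 mm above the rack's underside.
- tube3: Glass tube, 12 mm thick, 76 mm long with its red cap, standing loose in the rack's square holes at x 42, y -20 mm of the rack. Origin at the centre of its underside, 3 mm above the rack's underside.
- tube4: Glass tube, 12 mm thick, 76 mm long with its red cap, standing loose in the rack's square holes at x 42, y 20 mm of the rack. Origin at the centre of its underside, 3 mm above the rack's underside.
- flask: Conical glass flask, 84 mm across its foot, 125 mm high, standing in front of the incubator. Origin at the centre of its underside.
- wash_bottle: White wash bottle with blue cap and bent spout, 68 mm across, 190 mm high, standing in front of the incubator beside the flask. Origin at the centre of its underside.
- beaker: Glass beaker, 70 mm across, 90 mm high, standing behind the incubator. Origin at the centre of its underside.

How it is judged:
By the outcome, as a careful person would: the job done as asked, in the order asked, and still so for the second after the job is handed in, while the arm keeps its last pose, push and grip.
It also fails if it takes over 56 s, if anything falls off the work surface, if the arm or the gripper's body presses on something with over 40 N, if the wrist force passes 120 N, or if a joint passes its speed limit or range.

ROBOT

A 6-joint arm with a two-finger parallel gripper is mounted at the origin on the work surface. World frame = base frame: x ahead of the robot, y to its left, z up, the work surface at z = 0. Lengths are in m, angles in degrees, forces in N, time in s.
With the tool pointing down it reaches from about 0.35 to 0.875 m from the base axis. Payload 4.2 kg.
Tool frame: the origin (TCP) lies between the finger pads; the fingertips stand 25 mm ahead of it and the grasp point (between the pads) lies 6 mm ahead of it (r.tips_ahead is the distance from the TCP to the fingertips, in m); z points along the fingers, y is the direction in which the jaws open and shut (so a half turn about z gives the same grasp; the last joint's range is limited). The gripper opens to 87 mm and grips with 3 to 60 N. Pads are 19 mm wide; open, the fingers measure 117 mm over their backs; the gripper's body (75 mm by 190 mm) begins 51 mm behind the grasp point.
Start: joints at [80.764, 22.042, 0.453, 0, -68.411, -14.817], TCP at [0.255, 0.571, 0.248] pointing down, gripper open.
Joint ranges: [-179.83, 179.83], [-69.29, 118.12], [-61.27, 80.66], [-181.25, 117.63], [-171.15, -9.14], [-177.46, 177.46]. Speed limits (degrees/s): [159.86, 159.86, 180, 180, 180, 180].

INTERFACE

Orientations are given as a 3x3 rotation matrix whose columns are the frame's x, y, z axes.
In Python, from station import r, vision, finish_job gives the robot as it stands.
- The arm moves only by the shell command python3 -m jog 'ROWS'. ROWS is a JSON object of lists of equal length, an entry for each row: "rot": the turn, a rotation vector about the world's x, y, z in degrees, a list of three; "delta_pos": the shift along the world's x, y, z in mm, a list of three; "grip": the opening in per cent of the stroke, from 0 (shut) to 100 (fully open). A call has 1 to 10 rows; each row shifts and turns the commanded pose from where the row before left it; what a row does not reach is not made up. A row lasts 1/12 s, in which the tool goes at most 41.7 mm and 7.16 degrees, less where a joint would pass 70% of its speed; a pose out of reach is approached as far as the arm can. A call with a gripper value outside its range is refused whole. The fingers move at their own pace and stop on an object; the grip force is fixed at half the most. Time passes only in rows, so rows that do not move let the fingers close. It gives the time, the measured TCP pose, the force and the opening at its end, in the units of the state.
- r.sense(): the state, without advancing time (a new reading comes with each control period).
- vision.capture(name): name is "scene" or "top" or "wrist"; returns a dict with "frame" (420x560x3 uint8, red, green, blue), "K" (3x3 intrinsics, pixels), "k1" (the pictures are not rectified: a ray, as slopes to the right and down, at radius r is drawn at 1 + k1 r^2 times it, then the intrinsics apply), "xyz" and "orientation" of the camera in the world. Camera axes: x right, y up, looking along -z (the intrinsics and any distortion apply to the point x, -y, -z); pixel columns grow to the right and rows downward; lengths in m; the calibration is good to about 2 mm. A picture is of the moment at which its call begins. There is no depth.
- finish_job(): hands the job in, once; it reports no verdict.
The state is a dict: "time_s": time; "joints": joint angles; "joint_velocities": joint speeds; "effort": joint torques, N m; "tcp_pos": TCP position; "ee_rot": TCP orientation; "wrist_force": force on the tool from outside, world axes, zero at the start; "moment": the same for the moment, N m; "gripper_width": opening from 0.0 (shut) to 1.0 (fully open).
Only numpy, scipy, OpenCV 4.12 (cv2) and the standard library are available. Lean on these libraries where they do the work, as an engineer would, in place of code of your own. Each camera call takes 0.05 s, during which the arm holds its last target. There are 200 camera calls.

## Working session

There is one attempt and no reset: what is moved stays moved. The work goes in short steps, Python scripts to look and compute and a shell command to move; the robot and the scene stay as the last step left them, time stands still between calls to the robot, and variables do not carry over. Pictures are saved under pics/ and viewed, about 8 in all and at most 12, crops included, and the job is handed in when it is done.

```bash
mkdir -p pics; cat > h.py <<'E'
import numpy as np, cv2
from station import r, vision
def cap(n,save=None):
    c=vision.capture(n)
    if save: cv2.imwrite('pics/'+save+'.png',c['frame'][:,:,::-1])
    return c
def ray(c,u,v):
    K=np.array(c['K']);d=np.array([(u-K[0,2])/K[0,0],(v-K[1,2])/K[1,1]])
    s=d.copy()
    for _ in range(20): s=d/(1+c['k1']*(s@s))
    return np.array(c['xyz']),np.array(c['orientation'])@np.array([s[0],-s[1],-1])
def onz(c,u,v,z):
    o,d=ray(c,u,v);return o+d*(z-o[2])/d[2]
def proj(c,p):
    K=np.array(c['K']);q=np.array(c['orientation']).T@(np.array(p)-np.array(c['xyz']))
    s=np.array([q[0],-q[1]])/-q[2];s=s*(1+c['k1']*(s@s))
    return K[0,0]*s[0]+K[0,2],K[1,1]*s[1]+K[1,2]
def tri(c1,p1,c2,p2):
    o1,d1=ray(c1,*p1);o2,d2=ray(c2,*p2)
    t=np.linalg.lstsq(np.c_[d1,-d2],o2-o1,rcond=None)[0]
    a=o1+d1*t[0];b=o2+d2*t[1];return (a+b)/2,np.linalg.norm(a-b)
E
python3 - <<'E'
from h import *
a=cap('scene','scene0');b=cap('top','top0')
for c in(a,b):print(np.round(c['xyz'],3),np.round(c['orientation'],3).tolist(),np.round(c['K'],1).tolist(),c['k1'])
s=r.sense();print(s['time_s'],s['tcp_pos'],np.round(s['ee_rot'],3).tolist(),s['wrist_force'],s['gripper_width'])
cv2.imwrite('pics/both0.png',cv2.resize(np.hstack([a['frame'],b['frame']])[:,:,::-1],None,fx=1,fy=1)[:, :])
E
```

```text
[ 0.851 -0.072  0.999] [[0.36, -0.887, 0.289], [0.933, 0.34, -0.117], [0.006, 0.312, 0.95]] [[459.3, 0.0, 286.6], [0.0, 459.3, 198.4], [0.0, 0.0, 1.0]] -0.14152293248928893
[0.53  0.022 0.946] [[-0.007, 0.998, -0.058], [-1.0, -0.008, -0.015], [-0.015, 0.058, 0.998]] [[438.3, 0.0, 282.6], [0.0, 438.3, 206.0], [0.0, 0.0, 1.0]] 0.0014176150726010583
0.1 [0.25451995 0.57029409 0.24659917] [[0.913, -0.408, -0.001], [-0.408, -0.913, -0.002], [0.0, 0.002, -1.0]] [-0.11775355 -0.60639261 -0.30016204] 1.0008966383467064
```

View pics/scene0.png

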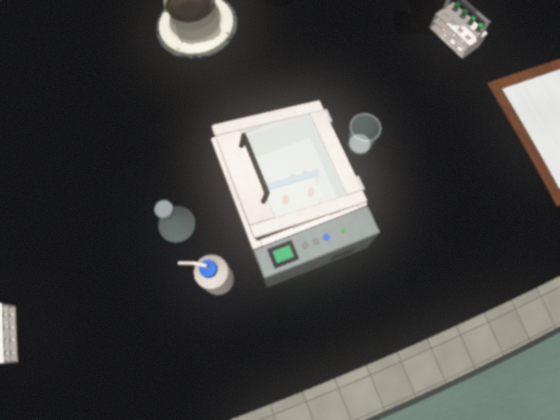

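View pics/top0.png

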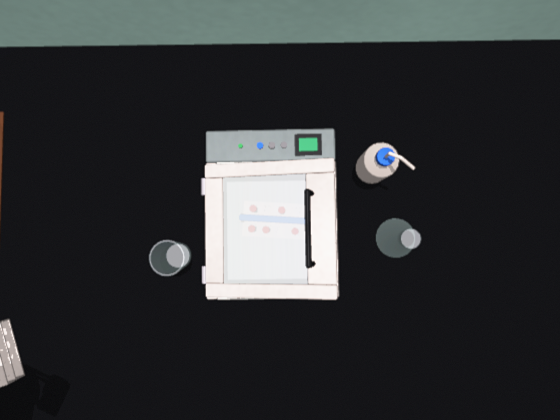

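The scene view shows the nearly shut lid with its black handle from (243,138) to (266,200). The rack's blue grip is visible through the window, about (268,187) to (320,175). In the top view the handle runs (309,192) to (310,264) and the hinge is on the left (world +y). The flask is at (395,238), the wash bottle at (378,163) and the beaker at (170,258).

```bash
python3 - <<'E'
from h import *
a=cap('scene');b=cap('top')
def bar(c,x0,y0,x1,y1,name):
    f=c['frame'].astype(int)[y0:y1,x0:x1]
    if name=='dark': m=f.max(2)<70
    else: m=(f[:,:,2]-f[:,:,0]>12)
    m=m.astype(np.uint8);n,l,st,_=cv2.connectedComponentsWithStats(m)
    k=1+np.argmax(st[1:,4]);pts=np.argwhere(l==k)[:,::-1].astype(np.float32)
    rc=cv2.minAreaRect(pts);bx=cv2.boxPoints(rc)+[x0,y0]
    L=[np.linalg.norm(bx[i]-bx[(i+1)%4]) for i in(0,1)]
    e=[(bx[0]+bx[1])/2,(bx[2]+bx[3])/2] if L[0]<L[1] else [(bx[1]+bx[2])/2,(bx[3]+bx[0])/2]
    print(name,st[k,4],np.round(L,1),np.round(e,1).tolist());return e
A=bar(a,230,128,285,215,'dark');B=bar(b,298,180,322,275,'dark')
A=sorted(A,key=lambda p:p[1]);B=sorted(B,key=lambda p:-p[1])
for p,q in zip(A,B):print('handle',tri(a,p,b,q))
for p,q in zip(A,B[::-1]):print('handle rev',tri(a,p,b,q))
RA=sorted(bar(a,255,150,330,210,'blue'),key=lambda p:p[0]);RB=sorted(bar(b,228,195,304,240,'blue'),key=lambda p:-p[0])
for p,q in zip(RA,RB):print('rack',tri(a,p,b,q))
print('rackB@.134',[onz(b,*p,.134) for p in RB],[onz(a,*p,.134) for p in RA])
# top-view body corners
for n,p,z in [('housing TL',(206,132),.144),('housing TR',(334,129),.144),('hsBL',(206,161),.144),('lid hingeL',(203,180),.15),('hinge2',(203,283),.15),('beaker foot',(177,256),0),('flask foot',(395,238),0),('wash',(373,168),0),('bottlecap',(386,157),.17)]:
    print(n,np.round(onz(b,*p,z),3))
E
```

```text
dark 37 [10.  5.] [[232.5, 204.0], [232.5, 214.0]]
dark 390 [ 8. 78.] [[308.4, 188.9], [310.1, 267.0]]
handle (array([ 0.42839359, -0.0514635 , -0.26715703]), np.float64(0.03378809691270776))
handle (array([ 0.60001103, -0.04400683,  0.18951404]), np.float64(0.06391720706095111))
handle rev (array([ 0.59584507, -0.04000638,  0.23088286]), np.float64(0.05967676442801709))
handle rev (array([ 0.41813523, -0.05955259, -0.39137349]), np.float64(0.038377532224594876))
blue 217 [52.2  4.3] [[317.2, 171.6], [267.1, 186.3]]
blue 379 [ 5.9 64.3] [[239.0, 216.8], [303.1, 220.4]]
rack (array([0.55149516, 0.00126856, 0.14525607]), np.float64(0.010991751677248363))
rack (array([0.55720188, 0.11346038, 0.13706764]), np.float64(0.001919359486662475))
rackB@.134 [array([ 0.5500389 , -0.00430832,  0.134     ]), array([0.55755435, 0.11474581, 0.134     ])] [array([0.54935618, 0.00750659, 0.134     ]), array([0.55595133, 0.11317209, 0.134     ])]
housing TL [0.715 0.175 0.144]
housing TR [ 0.718 -0.063  0.144]
hsBL [0.661 0.175 0.144]
lid hingeL [0.625 0.179 0.15 ]
hinge2 [0.438 0.178 0.15 ]
beaker foot [0.479 0.264 0.   ]
flask foot [ 0.514 -0.205  0.   ]
wash [ 0.666 -0.161  0.   ]
bottlecap [ 0.661 -0.152  0.17 ]
```

```bash
python3 - <<'E'
import cv2
a=cv2.imread('pics/scene0.png')[90:290,140:400];b=cv2.imread('pics/top0.png')[110:310,140:430]
f=lambda i:cv2.resize(i,(800,int(800*i.shape[0]/i.shape[1])),interpolation=cv2.INTER_CUBIC)
cv2.imwrite('pics/topc.png',f(b))
E
```

```text
(no output)
```

View pics/topc.png

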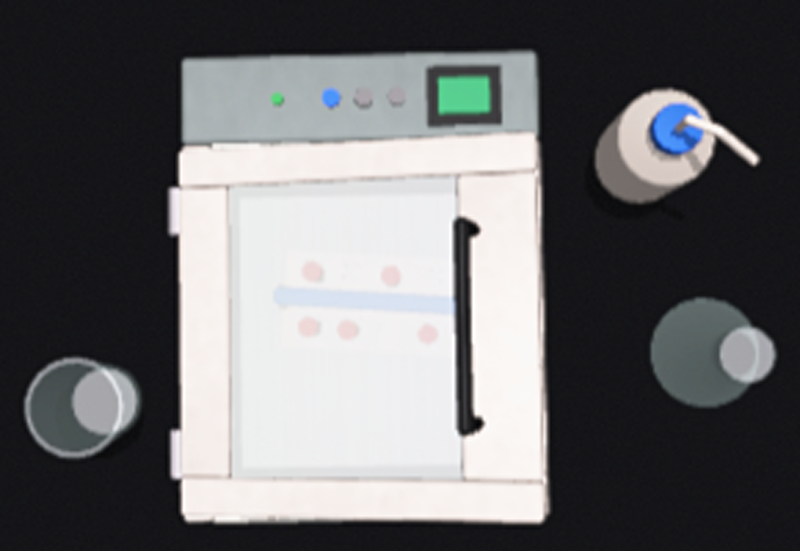

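The crop shows the housing square to the lid, five red caps through the window, and the handle bar at roughly full-frame x = 309. I still need the handle's height, which gives the lid angle.

```bash
python3 - <<'E'
from h import *
a=cap('scene');b=cap('top')
def comp(c,u,v,thr=110):
    m=(c['frame'].max(2)<thr).astype(np.uint8);n,l,st,ce=cv2.connectedComponentsWithStats(m)
    best=min(range(1,n),key=lambda k:np.min(np.hypot(*(np.argwhere(l==k)[:,::-1]-[u,v]).T)) if st[k,4]<2000 and st[k,4]>60 else 1e9)
    P=np.argwhere(l==best)[:,::-1];print(st[best]);return P
A=comp(a,254,168);B=comp(b,309,228)
ea=[A[np.argmin(A[:,1])],A[np.argmax(A[:,1])]];eb=[B[np.argmax(B[:,1])],B[np.argmin(B[:,1])]]
# bar line fit at mid rows
def mid(P,f):
    v=P[:,1].min()+f*np.ptp(P[:,1]);q=P[abs(P[:,1]-v)<=1.5];return q.mean(0)
for s in[(.3,.5,.7)]:
    pb=np.array([mid(B,f) for f in s]);pa=np.array([mid(A,f) for f in s]);print(pb,pa)
# match: plane of bar in each view, intersect -> line
oa,d1=ray(a,*pa[0]);_,d2=ray(a,*pa[2]);na=np.cross(d1,d2)
ob,d1=ray(b,*pb[0]);_,d2=ray(b,*pb[2]);nb=np.cross(d1,d2)
L=np.cross(na,nb);L/=np.linalg.norm(L);print('bar dir',L)
for x in(.48,.53,.58):
    M=np.array([na,nb,[1,0,0]]);print(np.round(np.linalg.solve(M,[na@oa,nb@ob,x]),4))
for t in np.arange(0,.36,.05):
    y=.164-(.185*np.cos(t)-.046*np.sin(t));z=.15+.185*np.sin(t)+.046*np.cos(t)
    print(round(t,2),round(y,4),round(z,4),np.round(proj(b,[.531,y,z]),1),np.round(proj(a,[.531,y,z]),1))
E
```

```text
[240 134  28  68 240]
[305 189  10  79 437]
[[307.  212. ]
 [307.5 228. ]
 [308.  244. ]] [[251.2 154.1]
 [256.5 167.5]
 [262.  181. ]]
bar dir [ 0.99460572  0.01644462 -0.10241598]
[ 0.48   -0.0086  0.2482]
[ 0.53   -0.0078  0.2431]
[ 0.58   -0.007   0.2379]
0.0 -0.021 0.196 [314.2 230.5] [248.3 171.7]
0.05 -0.0185 0.2052 [313.  230.6] [249.3 169.4]
0.1 -0.0155 0.2142 [311.5 230.6] [250.4 167.1]
0.15 -0.012 0.2231 [309.7 230.6] [251.9 164.6]
0.2 -0.0082 0.2318 [307.5 230.6] [253.6 162.1]
0.25 -0.0039 0.2403 [305.1 230.6] [255.5 159.4]
0.3 0.0009 0.2486 [302.3 230.6] [257.8 156.7]
0.35 0.006 0.2566 [299.2 230.6] [260.3 154. ]
```

Lid angle is about 0.2 rad and the handle is at about (0.535, -0.008, 0.235), consistent across both views. Next I rise and go over it, with the jaws along world y.

```bash
python3 -m jog '{"rot":[[0,0,5],[0,0,5],[0,0,5],[0,0,5],[0,0,5],[0,0,0],[0,0,0],[0,0,0],[0,0,0],[0,0,0]],"delta_pos":[[0,0,30],[0,0,30],[0,0,30],[0,0,30],[0,0,30],[14,-29,0],[14,-29,0],[14,-29,0],[14,-29,0],[14,-29,0]],"grip":[100,100,100,100,100,100,100,100,100,100]}' && python3 -m jog '{"rot":[[0,0,0],[0,0,0],[0,0,0],[0,0,0],[0,0,0],[0,0,0],[0,0,0],[0,0,0],[0,0,0],[0,0,0]],"delta_pos":[[14,-29,0],[14,-29,0],[14,-29,0],[14,-29,0],[14,-29,0],[14,-29,0],[14,-29,0],[14,-29,0],[14,-29,0],[14,-29,0]],"grip":[100,100,100,100,100,100,100,100,100,100]}' && python3 -m jog '{"rot":[[0,0,0],[0,0,0],[0,0,0],[0,0,0],[0,0,0],[0,0,0],[0,0,0]],"delta_pos":[[14,-29,0],[14,-29,0],[14,-29,0],[14,-29,0],[14,-29,0],[0,0,0],[0,0,0]],"grip":[100,100,100,60,60,60,60]}'
python3 - <<'E'
from h import *
s=r.sense();print(np.round(s['ee_rot'],3).tolist(),np.round(s['joints'],1))
c=cap('wrist','wr1');print(c['xyz'],np.round(c['orientation'],3).tolist())
for z in(.23,.235,.24):print(z,[np.round(proj(c,[x,-.008,z]),1) for x in(.475,.535,.595)])
E
```

```text
time_s: 1.13
tcp_pos: [0.325, 0.4242, 0.3976]
ee_rot: [[1.0, 0.017, -0.0], [0.017, -1.0, 0.0], [-0.0, -0.0, -1.0]]
wrist_force: [0.4, -0.3, 0.7]
gripper_width: 1.001
time_s: 1.97
tcp_pos: [0.4649, 0.1341, 0.3978]
ee_rot: [[1.0, 0.017, 0.0], [0.017, -1.0, 0.0], [0.0, -0.0, -1.0]]
wrist_force: [0.9, 0.0, 0.2]
gripper_width: 1.0
time_s: 2.55
tcp_pos: [0.535, -0.0106, 0.3969]
ee_rot: [[1.0, 0.013, -0.001], [0.013, -1.0, -0.0], [-0.001, 0.0, -1.0]]
wrist_force: [-0.5, 0.0, -0.5]
gripper_width: 0.781
[[1.0, 0.013, -0.001], [0.013, -1.0, -0.0], [-0.001, 0.0, -1.0]] [ 16.2   9.3   3.9  -0.  -84.7  74.5]
[ 0.60404418 -0.00966964  0.53472891] [[0.014, 0.966, 0.257], [-1.0, 0.013, 0.003], [-0.001, -0.257, 0.966]]
0.23 [array([271.8, 261. ]), array([272.6, 197.9]), array([273.4, 128.4])]
0.235 [array([271.8, 263.1]), array([272.5, 199.2]), array([273.3, 128.6])]
0.24 [array([271.7, 265.4]), array([272.5, 200.5]), array([273.3, 128.8])]
```

View pics/wr1.png

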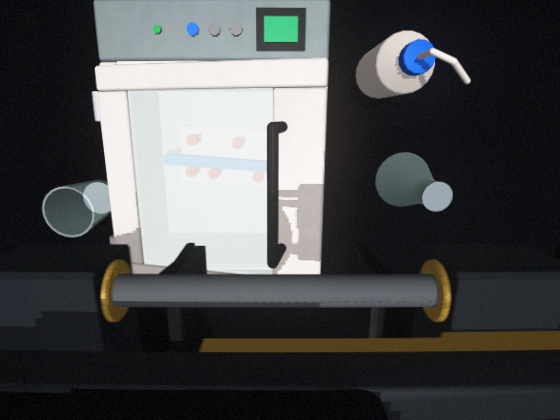

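The wrist view shows the bar at u≈272, v 124 to 263, which matches the prediction. I'll descend and close on it.

```bash
python3 -m jog '{"rot":[[0,0,0],[0,0,0],[0,0,0],[0,0,0],[0,0,0],[0,0,0],[0,0,0],[0,0,0]],"delta_pos":[[0,2,-25],[0,0,-25],[0,0,-25],[0,0,-25],[0,0,-25],[0,0,-20],[0,0,-12],[0,0,0]],"grip":[60,60,60,60,60,60,60,60]}' && python3 -m jog '{"rot":[[0,0,0],[0,0,0],[0,0,0],[0,0,0],[0,0,0],[0,0,0],[0,0,0],[0,0,0],[0,0,0],[0,0,0]],"delta_pos":[[0,0,0],[0,0,0],[0,0,0],[0,0,0],[0,0,0],[0,0,0],[0,0,0],[0,0,0],[0,0,0],[0,0,0]],"grip":[0,0,0,0,0,0,0,0,0,0]}'
```

```text
time_s: 3.27
tcp_pos: [0.5326, -0.0062, 0.2378]
ee_rot: [[1.0, 0.018, -0.006], [0.018, -1.0, -0.001], [-0.006, 0.0, -1.0]]
wrist_force: [0.3, -0.2, 0.0]
gripper_width: 0.601
time_s: 4.1
tcp_pos: [0.5347, -0.0082, 0.2408]
ee_rot: [[1.0, 0.016, -0.0], [0.016, -1.0, -0.001], [-0.0, 0.001, -1.0]]
wrist_force: [0.8, -5.3, 0.8]
gripper_width: 0.104
```

```bash
python3 - <<'E'
import numpy as np
n=26;e=np.radians(np.linspace(26.3,104,n+1));a=np.radians(np.linspace(0,45,n+1))
y=.164-.1915*np.cos(e)+.006*np.sin(a);z=.150+.1915*np.sin(e)+.006*np.cos(a)
Y=np.round((y-y[0])*1e3).astype(int);Z=np.round((z-z[0])*1e3).astype(int)
print([[0,int(p),int(q)] for p,q in zip(np.diff(Y),np.diff(Z))]);print(y[0],z[0],y[10],z[10],y[20],z[20],y[-1],z[-1])
E
```

```text
[[0, 5, 9], [0, 5, 8], [0, 6, 9], [0, 6, 8], [0, 7, 7], [0, 7, 8], [0, 7, 7], [0, 8, 6], [0, 8, 6], [0, 8, 6], [0, 9, 5], [0, 8, 5], [0, 9, 4], [0, 10, 4], [0, 9, 4], [0, 10, 3], [0, 10, 2], [0, 10, 2], [0, 10, 1], [0, 10, 1], [0, 10, 0], [0, 10, 0], [0, 10, 0], [0, 10, -2], [0, 10, -2], [0, 10, -2]]
-0.007677151418428868 0.24084813304283043 0.05921168250375197 0.3148332405609904 0.15428086018047318 0.3459874203387846 0.21457068369445567 0.3400542722689726
```

```bash
python3 -m jog '{"rot":[[-1.73,0,0],[-1.73,0,0],[-1.73,0,0],[-1.73,0,0],[-1.73,0,0]],"delta_pos":[[0,5,9],[0,5,8],[0,6,9],[0,6,8],[0,7,7]],"grip":[0,0,0,0,0]}' && python3 -m jog '{"rot":[[-1.73,0,0],[-1.73,0,0],[-1.73,0,0],[-1.73,0,0],[-1.73,0,0],[0,0,0]],"delta_pos":[[0,7,8],[0,7,7],[0,8,6],[0,8,6],[0,8,6],[0,0,0]],"grip":[0,0,0,0,0,0]}'; python3 -c "
from h import *
print(np.round(r.sense()['joints'],1))"
```

```text
time_s: 4.52
tcp_pos: [0.5345, 0.0201, 0.2816]
ee_rot: [[1.0, 0.016, -0.002], [0.015, -0.988, -0.155], [-0.004, 0.155, -0.988]]
wrist_force: [3.1, -9.3, -1.9]
gripper_width: 0.103
time_s: 5.02
tcp_pos: [0.5342, 0.0596, 0.3154]
ee_rot: [[1.0, 0.018, -0.002], [0.016, -0.953, -0.302], [-0.007, 0.302, -0.953]]
wrist_force: [-1.6, -2.9, 5.8]
gripper_width: 0.102
[ 31.3  13.1 -10.1  15.3 -76.7  54.9]
```

```bash
python3 -m jog '{"rot":[[-1.73,0,0],[-1.73,0,0],[-1.73,0,0],[-1.73,0,0],[-1.73,0,0],[-1.73,0,0],[-1.73,0,0],[-1.73,0,0]],"delta_pos":[[0,9,5],[0,8,5],[0,9,4],[0,10,4],[0,9,4],[0,10,3],[0,10,2],[0,10,2]],"grip":[0,0,0,0,0,0,0,0]}' && python3 -m jog '{"rot":[[-1.73,0,0],[-1.73,0,0],[-1.73,0,0],[-1.73,0,0],[-1.73,0,0],[-1.73,0,0],[-1.73,0,0],[-1.73,0,0],[0,0,0]],"delta_pos":[[0,10,1],[0,10,1],[0,10,0],[0,10,0],[0,10,0],[0,10,-2],[0,10,-2],[0,10,-2],[0,0,0]],"grip":[0,0,0,0,0,0,0,0,0]}'; python3 - <<'E'
from h import *
print(np.round(r.sense()['joints'],1))
a=cap('scene','s2');b=cap('top','t2')
cv2.imwrite('pics/m2.png',cv2.resize(np.vstack([a['frame'][40:300],b['frame'][100:350]])[:,:,::-1],None,fx=1.15,fy=1.15))
E
```

```text
time_s: 5.68
tcp_pos: [0.5334, 0.133, 0.3439]
ee_rot: [[1.0, 0.016, -0.005], [0.011, -0.853, -0.521], [-0.012, 0.521, -0.853]]
wrist_force: [-1.7, -6.3, 1.7]
gripper_width: 0.101
time_s: 6.43
tcp_pos: [0.5328, 0.2148, 0.3404]
ee_rot: [[1.0, 0.019, -0.004], [0.01, -0.702, -0.713], [-0.016, 0.712, -0.702]]
wrist_force: [-9.8, 1.2, 8.1]
gripper_width: 0.104
[ 50.   26.6  -0.7  27.5 -99.5  36.4]
```

View pics/m2.png

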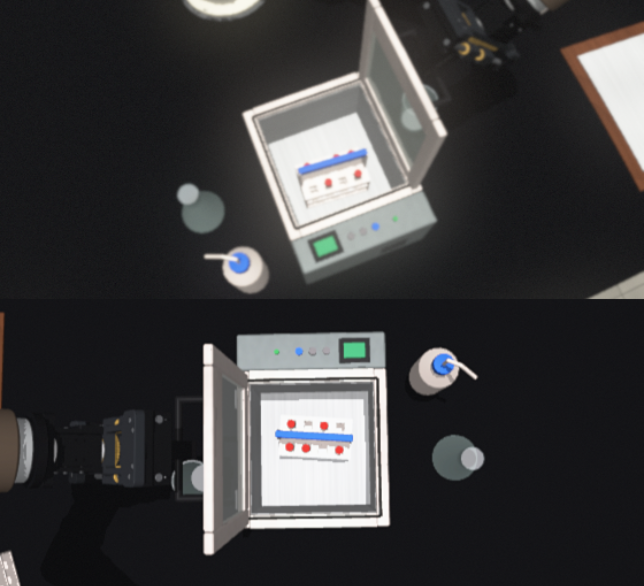

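The lid is upright: the grasp point is at y 0.2105, z 0.336 against 0.210, 0.335 expected. The rack, its blue grip and five red caps are in full view. I'll open slightly and back off along the tool axis.

```bash
python3 -m jog '{"rot":[[0,0,0],[0,0,0],[0,0,0],[0,0,0]],"delta_pos":[[0,0,0],[0,0,0],[0,0,0],[0,0,0]],"grip":[22,22,22,22]}' && python3 -m jog '{"rot":[[0,0,0],[0,0,0],[0,0,0],[0,0,0],[0,0,0],[0,0,0],[0,0,0],[0,0,0]],"delta_pos":[[0,7,7],[0,10,10],[0,18,18],[0,18,18],[0,18,18],[0,0,25],[0,0,25],[0,0,25]],"grip":[22,22,22,22,22,22,22,22]}'; python3 - <<'E'
from h import *
print(np.round(r.sense()['joints'],1))
a=cap('scene','s3');b=cap('top','t3')
cv2.imwrite('pics/m3.png',np.hstack([cv2.resize(x,(400,int(400*x.shape[0]/x.shape[1])))[:300] for x in (a['frame'][40:280,180:440],b['frame'][110:350,160:420])])[:,:,::-1])
def blue(c,x0,y0,x1,y1):
    f=c['frame'].astype(int)[y0:y1,x0:x1];m=((f[:,:,2]-f[:,:,0]>50)).astype(np.uint8)
    n,l,st,_=cv2.connectedComponentsWithStats(m);k=1+np.argmax(st[1:,4])
    p=np.argwhere(l==k)[:,::-1].astype(np.float32);bx=cv2.boxPoints(cv2.minAreaRect(p))+[x0,y0]
    L=[np.linalg.norm(bx[i]-bx[(i+1)%4]) for i in(0,1)];print(st[k],np.round(L,1))
    return sorted([(bx[0]+bx[1])/2,(bx[2]+bx[3])/2] if L[0]<L[1] else [(bx[1]+bx[2])/2,(bx[3]+bx[0])/2],key=lambda q:q[0])
A=blue(a,240,150,330,210);B=blue(b,225,190,315,245)
print(A,B)
for p,q in zip(A,B[::-1]):print(tri(a,p,b,q))
for z in(.138,):
  for c,E in((a,A),(b,B)):
    P=[onz(c,*p,z) for p in E];print(np.round(P,4).tolist(),'mid',np.round((P[0]+P[1])/2,4),'yaw',np.degrees(np.arctan2(*(P[1]-P[0])[1::-1])),np.linalg.norm(P[1]-P[0]))
E
```

```text
time_s: 6.87
tcp_pos: [0.5348, 0.2148, 0.339]
ee_rot: [[1.0, 0.017, -0.0], [0.012, -0.708, -0.706], [-0.012, 0.706, -0.708]]
wrist_force: [0.3, -0.2, 0.1]
gripper_width: 0.212
time_s: 7.53
tcp_pos: [0.5347, 0.2866, 0.4867]
ee_rot: [[1.0, 0.017, 0.0], [0.013, -0.708, -0.707], [-0.012, 0.706, -0.708]]
wrist_force: [1.4, 0.3, 0.8]
gripper_width: 0.218
[  53.4   29.8   24.1   29.  -119.6   44. ]
[ 19  19  60  22 365] [61.7  6. ]
[ 14  24  68  10 433] [ 6.4 67.3]
[array([259.23885345, 188.81209946]), array([318.41400909, 171.40764236])] [array([238.95230865, 216.85846138]), array([306.1338501 , 220.59076786])]
(array([ 0.54960262, -0.0094565 ,  0.13673252]), np.float64(0.0005645667761436065))
(array([0.55743934, 0.11473015, 0.13688326]), np.float64(0.0006361310376028804))
[[0.5501, -0.0093, 0.138], [0.5579, 0.1148, 0.138]] mid [0.554  0.0528 0.138 ] yaw 86.42098448819279 0.12432237701784875
[[0.5573, 0.1143, 0.138], [0.5495, -0.0097, 0.138]] mid [0.5534 0.0523 0.138 ] yaw -93.6119277375868 0.12421800541856154
```

View pics/m3.png

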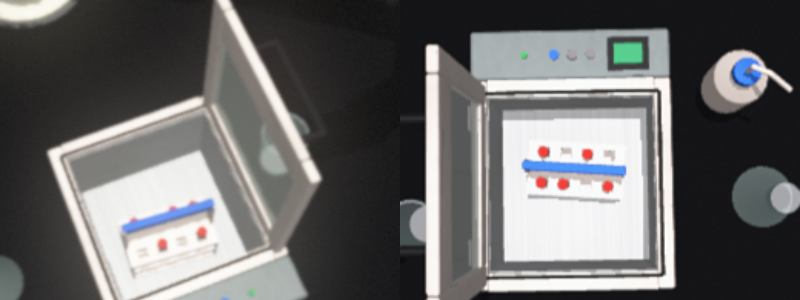

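Both views agree on the rack's grip: middle (0.554, 0.0525), height 0.137 at its top, yaw 86.4°, length 124 mm. The lid stands upright. I'll tilt the tool about 25° along the grip (about the jaw axis) so the offset wrist stays clear of the lid.

```bash
cat > goal.py <<'E'
from h import *
from scipy.spatial.transform import Rotation as R
def goal(yaw=-93.6,b=25):
    x=np.array([np.cos(np.radians(yaw)),np.sin(np.radians(yaw)),0]);z=np.array([0,0,-1.]);y=np.cross(z,x)
    b=np.radians(b);zz=z*np.cos(b)-x*np.sin(b)   # back of tool leans toward tool x
    return np.c_[np.cross(y,zz),y,zz]
def need(G,p):
    s=r.sense();rv=(R.from_matrix(G)*R.from_matrix(s['ee_rot']).inv()).as_rotvec(degrees=True)
    t=np.array(p)-.006*G[:,2]
    print('rotvec',np.round(rv,2),np.linalg.norm(rv),'dpos mm',np.round((t-s['tcp_pos'])*1e3,1))
E
python3 - <<'E'
from goal import *
b=cap('top');print([np.round(onz(b,u,207,.375),4) for u in(177.5,184.7)])
G=goal();print(np.round(G,3).tolist());need(G,[.5537,.0526,.134+.25])
E
```

```text
[array([0.5629, 0.1678, 0.375 ]), array([0.5628, 0.1583, 0.375 ])]
[[-0.057, -0.998, 0.027], [-0.905, 0.063, 0.422], [-0.423, 0.0, -0.906]]
rotvec [ 53.92 -18.11 -97.44] 112.82524662088919 dpos mm [  18.7 -236.   -98.1]
```

```bash
python3 -m jog '{"rot":[[2.7,-0.905,-4.87],[2.7,-0.905,-4.87],[2.7,-0.905,-4.87],[2.7,-0.905,-4.87],[2.7,-0.905,-4.87],[2.7,-0.905,-4.87],[2.7,-0.905,-4.87],[2.7,-0.905,-4.87],[2.7,-0.905,-4.87],[2.7,-0.905,-4.87]],"delta_pos":[[1,-8,8],[1,-8,8],[1,-8,8],[1,-8,8],[1,-8,0],[1,-12,0],[1,-12,0],[1,-12,0],[1,-12,0],[1,-12,0]],"grip":[22,22,22,22,22,22,22,22,22,22]}' && python3 -m jog '{"rot":[[2.7,-0.905,-4.87],[2.7,-0.905,-4.87],[2.7,-0.905,-4.87],[2.7,-0.905,-4.87],[2.7,-0.905,-4.87],[2.7,-0.905,-4.87],[2.7,-0.905,-4.87],[2.7,-0.905,-4.87],[2.7,-0.905,-4.87],[2.7,-0.905,-4.87]],"delta_pos":[[1,-14,0],[1,-14,0],[1,-14,0],[1,-14,0],[1,-14,0],[1,-14,0],[1,-14,0],[1,-14,0],[1,-12,0],[0,-12,0]],"grip":[45,45,45,45,45,45,45,45,45,45]}' && python3 -m jog '{"rot":[[0,0,0]],"delta_pos":[[0,0,0]],"grip":[45]}'; python3 - <<'E'
from goal import *
print(np.round(r.sense()['joints'],1));need(goal(),[.5537,.0526,.134])
a=cap('scene','s4');c=cap('wrist');
cv2.imwrite('pics/m4.png',np.hstack([cv2.resize(x,(400,300)) for x in (a['frame'],c['frame'])])[:,:,::-1])
E
```

```text
time_s: 8.52
tcp_pos: [0.545, 0.1857, 0.5164]
ee_rot: [[0.664, -0.701, -0.261], [-0.745, -0.648, -0.158], [-0.058, 0.299, -0.952]]
wrist_force: [0.6, -0.3, 0.0]
gripper_width: 0.22
time_s: 9.35
tcp_pos: [0.5539, 0.0491, 0.5166]
ee_rot: [[-0.058, -0.998, 0.024], [-0.902, 0.063, 0.427], [-0.428, 0.003, -0.904]]
wrist_force: [-0.2, -0.0, -0.1]
gripper_width: 0.448
time_s: 9.43
tcp_pos: [0.5525, 0.047, 0.518]
ee_rot: [[-0.059, -0.998, 0.026], [-0.902, 0.065, 0.426], [-0.427, 0.001, -0.904]]
wrist_force: [0.2, 0.5, 0.1]
gripper_width: 0.449
[   7.6   10.9   27.8  -25.2 -100.6  -17.4]
rotvec [-0.26 -0.06  0.11] 0.2907746200681342 dpos mm [   1.     3.1 -378.5]
```

View pics/m4.png

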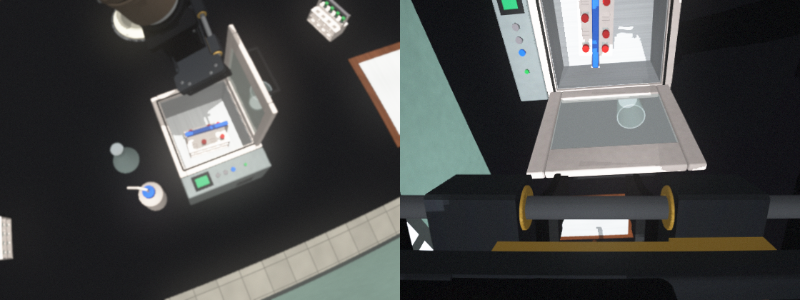

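The wrist view shows the grip centred between the jaws and the lid clear behind. I'll go down most of the way and check again.

```bash
python3 -m jog '{"rot":[[0,0,0],[0,0,0],[0,0,0],[0,0,0],[0,0,0],[0,0,0],[0,0,0],[0,0,0],[0,0,0],[0,0,0]],"delta_pos":[[1,3,-30],[0,0,-30],[0,0,-30],[0,0,-30],[0,0,-30],[0,0,-30],[0,0,-30],[0,0,-30],[0,0,-20],[0,0,0]],"grip":[45,45,45,45,45,45,45,45,45,45]}'; python3 - <<'E'
from goal import *
print(np.round(r.sense()['joints'],1));need(goal(),[.5537,.0526,.134])
a=cap('scene','s5');b=cap('top');c=cap('wrist')
print([np.round(proj(c,p),0) for p in([.5495,-.0097,.138],[.5573,.1143,.138])])
cv2.imwrite('pics/m5.png',np.vstack([np.hstack([cv2.resize(x,(400,300)) for x in (a['frame'],b['frame'])]),np.hstack([cv2.resize(c['frame'],(400,300)),cv2.resize(a['frame'][40:250,180:460],(400,300))])])[:,:,::-1])
E
```

```text
time_s: 10.37
tcp_pos: [0.5522, 0.0542, 0.2514]
ee_rot: [[-0.057, -0.998, 0.011], [-0.903, 0.056, 0.425], [-0.425, 0.014, -0.905]]
wrist_force: [-0.2, -0.2, -0.2]
gripper_width: 0.449
[  8.2  15.9  -2.  -26.5 -69.7  -2.8]
rotvec [-0.19 -0.81 -0.38] 0.9158289182160303 dpos mm [   1.4   -4.1 -112. ]
[array([276.,  49.]), array([275., 214.])]
```

View pics/m5.png

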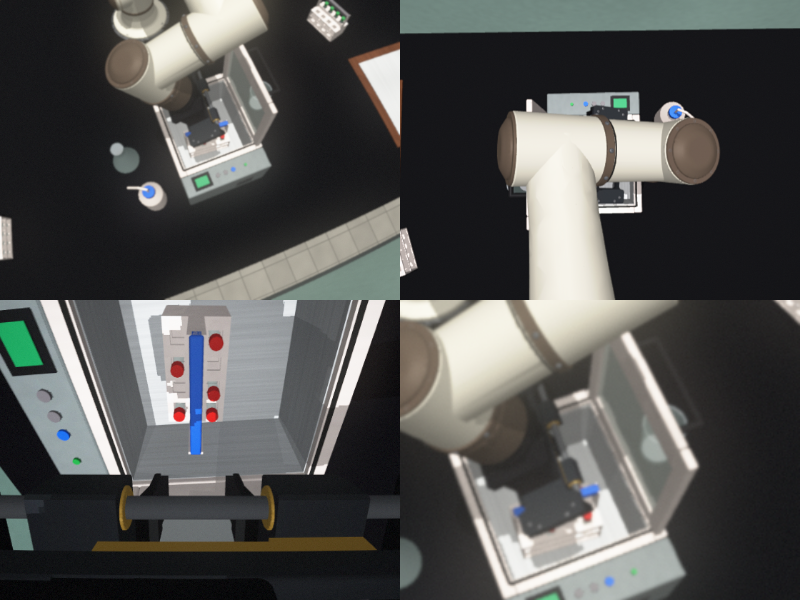

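The wrist view shows the grip aligned with the tool axis, both jaws straddling it, and five red caps. Before the last descent I'll triangulate the wrist links' height above the lid.

```bash
python3 - <<'E'
from goal import *
a=cap('scene');b=cap('top')
print(tri(a,(367,21),b,(147,205)),tri(a,(175,91),b,(413,210)));need(goal(),[.5537,.0526,.134])
E
```

```text
(array([0.55354118, 0.14367845, 0.57428129]), np.float64(0.0013690487990081757)) (array([ 0.54863592, -0.08927608,  0.55032947]), np.float64(0.001400878337859621))
rotvec [-0.2   0.12 -0.32] 0.3944134138358488 dpos mm [  -2.3   -3.1 -120.1]
```

The nearest wrist link ends at y≈0.144, z≈0.574, so after going down 0.12 m it stays clear of the lid (y 0.158, top 0.375).

```bash
python3 -m jog '{"rot":[[0,0,0],[0,0,0],[0,0,0],[0,0,0],[0,0,0],[0,0,0],[0,0,0],[0,0,0],[0,0,0]],"delta_pos":[[-1,-1,-15],[-1,-1,-20],[0,-1,-20],[0,0,-20],[0,0,-20],[0,0,-15],[0,0,-10],[0,0,0],[0,0,0]],"grip":[45,45,45,45,45,45,45,45,45]}' && python3 -m jog '{"rot":[[0,0,0],[0,0,0],[0,0,0],[0,0,0],[0,0,0],[0,0,0],[0,0,0],[0,0,0]],"delta_pos":[[0,0,0],[0,0,0],[0,0,0],[0,0,0],[0,0,0],[0,0,0],[0,0,0],[0,0,0]],"grip":[0,0,0,0,0,0,0,0]}'; python3 - <<'E'
from goal import *
need(goal(),[.5537,.0526,.134])
E
```

```text
time_s: 11.37
tcp_pos: [0.5534, 0.0497, 0.1384]
ee_rot: [[-0.053, -0.998, 0.024], [-0.903, 0.058, 0.425], [-0.426, 0.0, -0.905]]
wrist_force: [0.5, -0.9, 0.2]
gripper_width: 0.45
time_s: 12.03
tcp_pos: [0.5535, 0.0497, 0.1381]
ee_rot: [[-0.053, -0.998, 0.025], [-0.903, 0.058, 0.425], [-0.426, -0.0, -0.905]]
wrist_force: [1.2, -0.7, 2.0]
gripper_width: 0.135
rotvec [-0.19  0.02 -0.25] 0.31619698856732953 dpos mm [0.1 0.4 1.4]
```

```bash
python3 -m jog '{"rot":[[0,0,0],[0,0,0],[0,0,0],[0,0,0],[0,0,0],[0,0,0]],"delta_pos":[[0,0,2],[0,0,4],[0,0,6],[0,0,6],[0,0,4],[0,0,0]],"grip":[0,0,0,0,0,0]}' && python3 -m jog '{"rot":[[0,0,0],[0,0,0],[0,0,0],[0,0,0],[0,0,0],[0,0,0],[0,0,0],[0,0,0],[0,0,0],[0,0,0]],"delta_pos":[[0,0,5],[0,0,8],[0,0,10],[0,0,10],[0,0,10],[0,0,10],[0,0,10],[0,0,10],[0,0,10],[0,0,10]],"grip":[0,0,0,0,0,0,0,0,0,0]}' && python3 -m jog '{"rot":[[0,0,0],[0,0,0],[0,0,0],[0,0,0],[0,0,0],[0,0,0],[0,0,0],[0,0,0],[0,0,0],[0,0,0]],"delta_pos":[[0,0,10],[0,0,10],[0,0,10],[0,0,10],[0,0,8],[0,0,8],[0,0,5],[0,0,2],[0,0,0],[0,0,0]],"grip":[0,0,0,0,0,0,0,0,0,0]}'; python3 - <<'E'
from goal import *
need(goal(),[.5537,.0526,.312])
a=cap('scene','s6');b=cap('top');c=cap('wrist','w6')
cv2.imwrite('pics/m6.png',np.vstack([np.hstack([cv2.resize(x,(400,300)) for x in (a['frame'],b['frame'])]),np.hstack([cv2.resize(c['frame'],(400,300)),cv2.resize(a['frame'][40:250,180:460],(400,300))])])[:,:,::-1])
E
```

```text
time_s: 12.53
tcp_pos: [0.5532, 0.0497, 0.1608]
ee_rot: [[-0.052, -0.998, 0.025], [-0.903, 0.058, 0.425], [-0.426, -0.0, -0.905]]
wrist_force: [0.0, -0.3, -2.7]
gripper_width: 0.134
time_s: 13.37
tcp_pos: [0.5526, 0.0497, 0.2536]
ee_rot: [[-0.054, -0.998, 0.023], [-0.903, 0.058, 0.425], [-0.426, 0.002, -0.905]]
wrist_force: [0.7, -0.0, -3.8]
gripper_width: 0.131
time_s: 14.2
tcp_pos: [0.5525, 0.0498, 0.3151]
ee_rot: [[-0.054, -0.998, 0.022], [-0.903, 0.058, 0.425], [-0.426, 0.003, -0.905]]
wrist_force: [0.2, -0.7, -4.8]
gripper_width: 0.131
rotvec [-0.21 -0.15 -0.26] 0.3610433528917464 dpos mm [1.1 0.3 2.3]
```

View pics/m6.png

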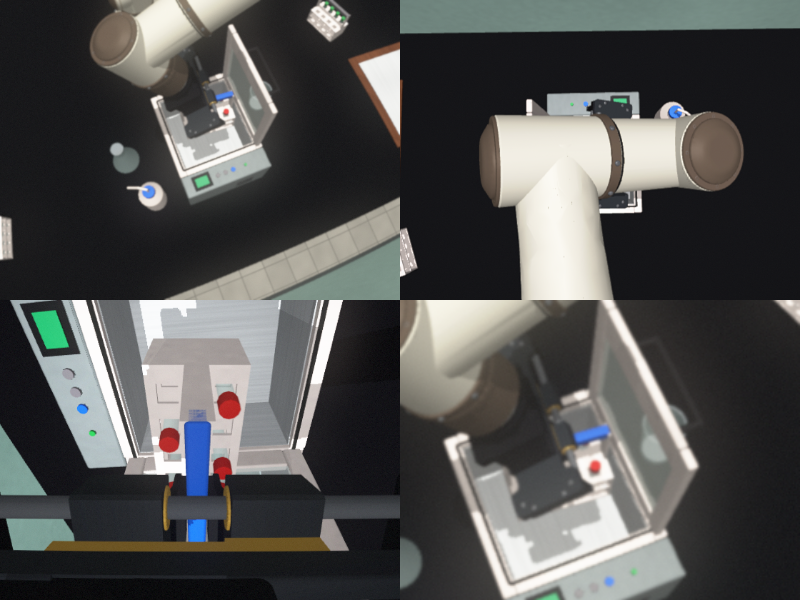

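The rack is out and held in line with the grip, with weight on the wrist about 4.8 N. Front caps are visible in the wrist view at (229,405), (169,440) and (222,467), and one at the back is in the scene view. I'll check that it is level by comparing both grip ends and the caps with a level prediction.

```bash
python3 - <<'E'
from goal import *
a=cap('scene');c=cap('wrist');s=r.sense();print(s['time_s'],s['tcp_pos'],s['wrist_force'])
dz=s['tcp_pos'][2]-.1381;dx=s['tcp_pos'][0]-.5535
M=np.array([.5537+dx,.0525,.134+dz]);ax=np.array([.063,.998,0]);ay=np.array([-.998,.063,0])
def pr(cam,x,y,z):return np.round(proj(cam,M+ax*x+ay*y+[0,0,z]),1)
print('pred front end wrist',pr(c,-.062,0,.007),'back end scene',pr(a,.062,0,.007),'bottom',pr(a,.062,0,-.007))
cp=[(-42,20),(-14,-20),(14,20),(42,-20),(42,20)]
for i,(x,y) in enumerate(cp):print('cap',i,'wrist',pr(c,x/1e3,y/1e3,-.039),'scene',pr(a,x/1e3,y/1e3,-.039))
for n,cam in(('wrist',c),('scene',a)):
    f=cam['frame'].astype(int)
    for col,m in(('red',(f[:,:,0]-f[:,:,1]>90)&(f[:,:,0]-f[:,:,2]>90)),('blue',(f[:,:,2]-f[:,:,0]>60))):
        k,l,st,ce=cv2.connectedComponentsWithStats(m.astype(np.uint8))
        for i in range(1,k):
            if st[i,4]>25:print(n,col,st[i].tolist(),np.round(ce[i],1))
# pitch sensitivity: rotate 3 deg about grasp along ax
t=np.radians(3)
print('3deg nose: front z change mm',62*np.sin(t),'wrist',pr(c,-.062,0,.007-.062*t),'scene back',pr(a,.062,0,.007+.062*t))
print('rack bottom corners scene',[pr(a,sx*.0625,sy*.035,-.118) for sx in(-1,1) for sy in(-1,1)])
cv2.imwrite('pics/m7.png',np.hstack([cv2.resize(c['frame'][40:300,120:460],(400,306)),cv2.resize(a['frame'][90:240,220:416],(400,306))])[:,:,::-1])
E
```

```text
14.45 [0.55255952 0.0497269  0.31506482] [-1.28378941e-01 -2.54814581e-04 -4.03667940e+00]
pred front end wrist [273.1 174.2] back end scene [325.6 130.8] bottom [324.9 134.5]
cap 0 wrist [317.7 153.8] scene [262.8 148.9]
cap 1 wrist [233.2 202.2] scene [285.2 164.8]
cap 2 wrist [309.4 241.9] scene [293.6 140.1]
cap 3 wrist [239.9 274.8] scene [316.2 155.8]
cap 4 wrist [306.2 274.8] scene [308.9 135.8]
wrist red [305, 128, 31, 38, 898] [319.4 147.2]
wrist red [222, 179, 28, 34, 715] [235.6 196.4]
wrist red [299, 221, 25, 31, 518] [311.  234.5]
wrist red [237, 255, 5, 8, 29] [238.8 258. ]
wrist blue [45, 15, 52, 53, 1686] [70.7 40.9]
wrist blue [108, 145, 15, 15, 173] [115.2 152. ]
wrist blue [258, 169, 37, 106, 3461] [275.9 219.7]
wrist blue [263, 307, 26, 32, 811] [275.4 322.2]
scene red [313, 153, 7, 7, 39] [316.3 155.9]
scene blue [301, 128, 26, 13, 200] [313.4 133.7]
scene blue [323, 234, 7, 6, 36] [326.2 236.5]
scene blue [199, 260, 18, 18, 215] [208.2 268.6]
3deg nose: front z change mm 3.244829287062518 wrist [273.2 168.5] scene back [325.8 129.9]
rack bottom corners scene [array([262.5, 195.5]), array([252.1, 162.1]), array([326.3, 176.6]), array([314.4, 144.3])]
```

View pics/m7.png

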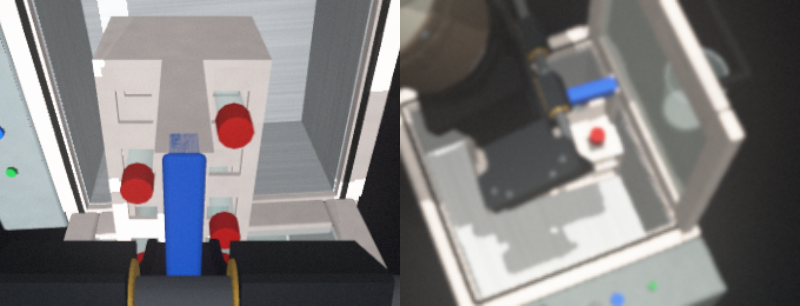

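The rack is level within about 1°: caps 0 to 2 are all shifted by the same ~6 px, which points to calibration rather than tilt, and the far end and cap 3 match in the scene view. The base is about 49 mm above the rim. I'll settle, check stillness and the lid, then hand in.

```bash
python3 -m jog '{"rot":[[0,0,0],[0,0,0],[0,0,0],[0,0,0],[0,0,0],[0,0,0]],"delta_pos":[[0,0,0],[0,0,0],[0,0,0],[0,0,0],[0,0,0],[0,0,0]],"grip":[0,0,0,0,0,0]}'; python3 - <<'E'
from h import *
from station import finish_job
c=cap('wrist');f=c['frame'].astype(int)
k,l,st,ce=cv2.connectedComponentsWithStats(((f[:,:,0]-f[:,:,1]>90)&(f[:,:,0]-f[:,:,2]>90)).astype(np.uint8))
print([np.round(ce[i],1).tolist() for i in range(1,k) if st[i,4]>25])
print(np.abs(r.sense()['joint_velocities']).max(),finish_job())
E
```

```text
time_s: 14.95
tcp_pos: [0.5527, 0.0497, 0.3156]
ee_rot: [[-0.054, -0.998, 0.023], [-0.903, 0.058, 0.425], [-0.426, 0.002, -0.905]]
wrist_force: [-0.0, -0.5, -3.9]
gripper_width: 0.132
[[318.2, 147.0], [234.7, 196.1], [311.1, 234.3], [238.8, 258.0]]
the job is handed in; nothing more can be done
0.09217441125953899 None
```

I swung the lid up by its bar handle and left it standing upright. Then I took the rack by its blue grip, lifted it straight out and handed the job in still holding it, at about 15 s of the 56 s allowed.

**Last checks**
- **Lid:** after release, its top edge measured y 0.158–0.168 m against 0.158–0.170 m expected for upright. It still looked upright in the last scene picture.
- **Rack height:** the base is about 49 mm above the rim, worked out from how far the tool rose.
- **Stillness and grip:** the wrist carried about 4–5 N, the jaws were closed to about 12 mm on the grip, and the fastest joint moved at 0.09°/s.
- **Level:** I judge it level within about 1°. The wrist view was 5–7 px off the level prediction at the visible caps and the grip's front end. At three caps along the rack the shift was about the same, so I took it as calibration error rather than tilt. The front end alone would also fit about 2.6° nose-down. The scene view matched at the far end.
- **Tubes:** I could see four of the five caps. Tube 4 was hidden behind the gripper, so I did not see it after the lift.
- **Other objects:** the flask, wash bottle and beaker were not approached. I did not re-measure their positions at the end.

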